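# Proof-pull a spring cartridge on the parts-store bench tester

### The job

Proof-test the spring cartridge in the bench tester: first slide the black pointer block back along its rail to zero, then pull the upright plate out against the spring until the pointer stands between the two prongs of the brass limit clip, without carrying it past the clip, and hold it there for a second. Then ease the plate gently back home, so that the pointer is left standing in the clip as the reading. Leave the other things on the bench alone.

Things in the scene. Friction and masses are not known exactly. Their poses are not given: they have to be found in the camera images.
- tester: Grey bench pull tester, fixed. Base plate 185 x 400 x 12 mm (own x -50 to 135, own y -195 to 205). Origin on the table under the pull axis; own +y is the way the plate is pulled out, z is up. Along own x = 0 lie a dark spring cartridge (barrel 42 mm diameter, top at height 60, own y -180 to -55) and a 12 mm rod (top at height 42) that joins it to the upright plate.
- gap (a point): Middle of the free gap between the cartridge's collar and the upright plate at home, at the rod's top: tester's own (0, -20), height 42 mm. The gap is 71 mm long (own y -55 to 16) with only the rod in it; a closed finger can go down here behind the plate.
- plate (a joint): How far the upright plate is pulled out along the tester's own +y, in m: 0 = home, most 0.13. A spring pulls it home: 3.5 N at 0, plus 0.7 N per 10 mm; it snaps back if let go. Its low steel dog arm (height 21 to 33, own y 16 to 26 at home, reaching sideways to own x = 88) pushes the pointer block outward ahead of it but does not draw it back.
- plate_back (a point): Middle of the top edge of the upright plate, on its back face (towards the cartridge), 77 mm above the table. The plate is bare aluminium, 70 mm wide (across the pull), 8 mm thick, from height 17 to 77; at home its back face is at the tester's own y = 16.
- pointer (a joint): Position of the black pointer block along the tester's own +y, in m: 0 = zero (close against the dog arm of the plate at home), most 0.13. It stays where it is left (friction about 1.2 N). Pushed by the dog arm it reads 1 mm less than joint plate. At the start it stands at an old reading of 0.04 to 0.125.
- pointer_top (a point): Centre of the top of the pointer block, 61 mm above the table. The block is 22 mm (across) x 14 mm (along the pull) and stands from height 19 to 61, at the tester's own x = 75, own y = 34 + the joint's value in mm.
- pointer_tip (a point): Point on the pointer's needle, a bar 4 mm wide that sticks out of the block 41 mm towards the tester's own +x at height 26 to 31, over the scale; this point is at own x = 112, on the needle's centre line, own y as the block's centre.
- rail_end (a point): Outer end of the pointer's rail, on its top, height 18 mm: tester's own (75, 197). The rail is 20 mm wide, from own y 7 to here. Beside it, own x 99 to 125, lies the white scale strip with 10 mm ticks (top at height 16).
- clip: U-shaped brass limit clip, fixed on the scale strip, at a place that differs from run to run (pointer values of about 0.06 to 0.10). Axes as the tester's; origin at its bottom (height 16 mm) midway between the prongs, which lie across the scale at own y -15 to -10 and 10 to 15 mm (20 mm clear), 8 mm high; a bridge joins them on the +x side. The needle passes 2 mm above the prongs.
- bush: Bystander: brass bush 32 mm diameter, 30 mm high, standing on the tester's base beside the cartridge. Origin under its centre.
- roller: Bystander: black rubber roller 48 mm diameter, 28 mm high, standing on the table on the robot's side of the tester. Origin under its centre.
- terminal: Bystander: grey hand terminal 130 x 200 x 35 mm lying on the table, left. Origin under its centre.
- filter_can: Bystander: white can 76 mm diameter, 120 mm high, left. Origin under its centre.
- tub: Bystander: clear tub with white lid, 90 mm diameter, 85 mm high, right. Origin under its centre.
- wrench: Bystander: steel wrench 190 mm long lying on the right. Origin under its centre.
- spare_cartridge: Bystander: spare spring cartridge, 125 mm barrel, lying on two black feet on the right. Origin under its centre.

How it is judged:
On the way, in this order (a step that is already met when the one before it is completed fails the run):
1. the pointer has been slid back to zero (within 8 mm), the plate still home (within 8 mm) (value of joint each of pointer, plate below 0.008 m), for 0.1 s.
2. the plate is pulled out and holds the pointer's needle between the prongs (centre line within 9 mm of the clip's middle, dog arm at the pointer) for 0.5 s (y of pointer_tip in the frame of clip between -0.009 and 0.009 m and horizontal distance between plate_back and pointer_top below 0.0785 m), for 0.5 s.
At the end, for the whole second after the job is handed in: The plate is home (within 5 mm) and at rest, and the pointer is left between the prongs of the clip (needle's centre line within 9 mm of the clip's middle) (y of pointer_tip in the frame of clip between -0.009 and 0.009 m and value of joint plate below 0.005 m and velocity of joint plate below 0.01 m/s); the robot touches nothing.
It fails at once if the plate is pulled so far that it carries the pointer past the clip (pointer reading more than 18 mm beyond the clip's middle) (y of plate_back in the frame of clip above 0.001 m).
It fails at once if the plate snaps back (faster than 0.35 m/s) (velocity of joint plate below -0.35 m/s).
It fails at once if a bystander is moved more than 20 mm (distance of any of bush, roller, terminal, filter_can, tub, wrench, spare_cartridge from where it was at the start of the episode above 0.02 m).
It also fails if it takes over 51 s, if anything falls off the work surface, if the arm or the gripper's body presses on something with over 40 N, if the wrist force passes 120 N, or if a joint passes its speed limit or range.

### The arm

A 7-joint arm with a two-finger parallel gripper is mounted at the origin on the work surface. World frame = base frame: x ahead of the robot, y to its left, z up, the work surface at z = 0. Lengths are in m, angles in rad, forces in N, time in s.
With the tool pointing down it reaches from about 0.425 to 0.975 m from the base axis. Payload 16.7 kg.
Tool frame: the origin (TCP) lies on the centre line of the jaws, within the pads' length; the fingertips stand 25 mm ahead of it and the grasp point (between the pads) lies 6 mm ahead of it; z points along the fingers, y is the direction in which the jaws open and shut (so a half turn about z gives the same grasp; the last joint's range is limited). The gripper opens to 85 mm and grips with 20 to 120 N. Pads are 22 mm wide; open, the fingers measure 114 mm over their backs; the gripper's body (76 mm by 85 mm) begins 54 mm behind the grasp point. The pads swing forward as they close: fully open they stand 13 mm farther back than shut.
Start: joints at [1.111, 0.426, 0.074, 1.606, -0.034, 1.111, -0.067], TCP at [0.206, -0.643, 0.256] pointing down, gripper open.
Joint ranges: [-2.85, 2.85], [-0.5, 2.14], [-1.23, 1.37], [0.21, 2.46], [-1.02, 4.16], [0.16, 2.05], [-2.73, 2.73]. Speed limits (rad/s): [1.89, 1.89, 2.39, 2.39, 3.01, 3.01, 3.01].

### API

Orientations are given as [roll, pitch, yaw] about the fixed x, y, z axes, in that order (R = Rz(yaw) Ry(pitch) Rx(roll)).
In Python, from rig import get_obs, eyes, workorder, finder gives the robot as it stands.
- The arm moves only by the shell command python3 -m jog 'ROWS' [OPENING] [FORCE]. ROWS is JSON, one flat list of numbers, 4 for each row, row after row: the shift along the world's x, y, z in cm, then the turn about the world's z in degrees. A call has 1 to 12 rows; each row shifts and turns the pose as measured when the row begins; what a row does not reach is not made up. A row lasts 1/10 s, in which the tool goes at most 50 mm and 8.59 degrees, less where a joint would pass 70% of its speed; a pose out of reach is approached as far as the arm can. A call is refused whole if a number of a shift passes 5 or a number of a turn 8.59, either way. A call with a gripper value outside its range is refused whole. OPENING is the closure, from -1 (fully open) to 1 (shut), set as the call begins (- or left out, the last holds). The fingers move at their own pace and stop on an object; FORCE is the grip in N (left out, the last holds). Time passes only in rows, so rows that do not move let the fingers close. It gives the time, the measured TCP pose, the force and the opening at its end, in the units of the state.
- get_obs(): the state, without advancing time (a new reading comes with each control period).
- eyes.capture(name): name is "scene" or "top" or "wrist"; returns the picture (420x560x3 uint8, blue, green, red); there is no depth.
- eyes.get_calibration(name): a dict with "fx", "fy", "cx", "cy" (pixels), "rvec" (rotation vector, rad) and "tvec" (3), from world to camera coordinates, as OpenCV has them; the wrist camera has in their place "T_tool_cam" (4x4, takes a point from camera to tool coordinates, whose origin is the TCP and whose axes are the flange's). Camera axes: x right, y down, z forward; pixel columns grow to the right and rows downward; lengths in m; the calibration is good to about 2 mm. The wrist camera is an equidistant fisheye: a pixel r from the principal point sees the ray r / f radians off the axis. A picture is of the moment at which its call begins: read the wrist's pose just before it. get_calibration takes no time and is no camera call.
- workorder.job_done(): hands the job in, once; it reports no verdict.
Trained networks look in the newest picture that a camera, given by its name, has taken for a name from the list of things; names that differ only in an ending like _2 or _b are one class to them, and where a whole thing is asked for, a point or a joint stands for the part that bears it (a point fixed in the world has none). Each returns a list of dicts, best first, with "confidence" (0 to 1); they miss things now and then, are a little off and sometimes report something else, mostly with a low value. They report only what shows in the picture. A call takes as long as a camera call.
- finder.outline_of(camera, thing): "pixels" (420x560 bool, what is visible of it) and "rect" ([left, top, width, height] in pixels, round what is visible of it).
The state is a dict: "time_s": time; "joints": joint angles; "qvel": joint speeds; "joint_torque": joint torques, N m; "eef_pos": TCP position; "tool_rot": TCP orientation; "wrist_force": force on the tool from outside, world axes, zero at the start; "moment": the same for the moment, N m; "opening": finger opening in m.
Only numpy, scipy, OpenCV 4.12 (cv2) and the standard library are available. Lean on these libraries where they do the work, as an engineer would, in place of code of your own. Each camera call takes 0.05 s, during which the arm holds its last target. There are 200 camera calls.

## Working session

There is one attempt and no reset: what is moved stays moved. The work goes in short steps, Python scripts to look and compute and a shell command to move; the robot and the scene stay as the last step left them, time stands still between calls to the robot, and variables do not carry over. Pictures are saved under pics/ and viewed, about 8 in all and at most 12, crops included, and the job is handed in when it is done.

```bash
mkdir -p pics; ls
python3 - <<'E'
from rig import get_obs, eyes, finder
import cv2
o=get_obs();print(o)
for n in ("scene","top"):
    im=eyes.capture(n);cv2.imwrite(f"pics/{n}0.png",im)
    c=eyes.get_calibration(n);print(n,c)
    for t in ("tester","plate","pointer","clip","bush","roller"):
        r=finder.outline_of(n,t)
        print(n,t,[(round(d["confidence"],2),d["rect"]) for d in r[:2]])
E
```

```text
pics
{'time_s': 0.0, 'joints': array([ 1.11151628,  0.42672916,  0.07383558,  1.60663767, -0.03410546,
        1.11082867, -0.0671302 ]), 'qvel': array([-5.61561946e-04, -7.95224664e-04,  1.04026123e-05,  8.81450181e-05,
        9.14455983e-04,  3.76371710e-04, -2.89060763e-04]), 'joint_torque': array([ 1.93012584e-04, -9.49832439e+01,  3.76096308e+00, -4.63518906e+01,
        1.93074904e-02,  1.01359352e-02,  3.00308420e-05]), 'eef_pos': array([ 0.20563363, -0.64249351,  0.25559849]), 'tool_rot': array([-3.14025162e+00,  8.81351469e-05,  3.09728817e-01]), 'wrist_force': array([-0.39047648, -0.71697719, -0.48152774]), 'moment': array([-0.00283592, -0.0061087 , -0.04077133]), 'opening': 0.08535465982520249}
scene {'fx': 411.9959102058582, 'fy': 411.9959102058582, 'cx': 281.24137941064095, 'cy': 208.86609204182258, 'rvec': array([ 2.30757459,  0.88522477, -0.31106539]), 'tvec': array([-0.34925218, -0.22609206,  1.34750311])}
scene tester [(0.69, [212.9, 197.1, 161.6, 121.1]), (0.43, [399.2, 146.0, 36.5, 46.0])]
scene plate [(0.57, [213.6, 214.9, 99.9, 61.0])]
scene pointer [(0.72, [339.5, 223.9, 13.9, 14.2])]
scene clip [(0.42, [338.5, 242.1, 20.3, 10.5])]
scene bush [(0.7, [262.4, 272.5, 12.2, 13.3]), (0.58, [342.7, 109.0, 64.4, 50.2])]
scene roller [(0.62, [255.9, 210.6, 16.4, 15.4])]
top {'fx': 435.4961070765604, 'fy': 435.4961070765604, 'cx': 276.03121619311025, 'cy': 204.55716641705104, 'rvec': array([ 2.18579251, -2.20848547,  0.07888529]), 'tvec': array([-0.06282506,  0.50182106,  1.4530603 ])}
top tester [(0.92, [211.9, 143.7, 130.3, 77.4])]
top plate [(0.69, [271.0, 167.8, 61.1, 43.4])]
top pointer [(0.62, [238.9, 160.4, 5.7, 4.0]), (0.4, [94.5, 194.4, 62.2, 42.3])]
top clip []
top bush [(0.51, [306.8, 173.4, 8.2, 10.6])]
top roller [(0.49, [263.4, 213.0, 14.2, 12.4])]
```

Run:
```python
import cv2,numpy as np
s=cv2.imread("pics/scene0.png");t=cv2.imread("pics/top0.png")
cv2.imwrite("pics/a.png",cv2.resize(s[180:330,195:395],None,fx=4,fy=4,interpolation=cv2.INTER_CUBIC))
cv2.imwrite("pics/b.png",cv2.resize(t[130:235,200:350],None,fx=5.33,fy=5.33,interpolation=cv2.INTER_CUBIC))
```

```text
(no output)
```

View pics/a.png

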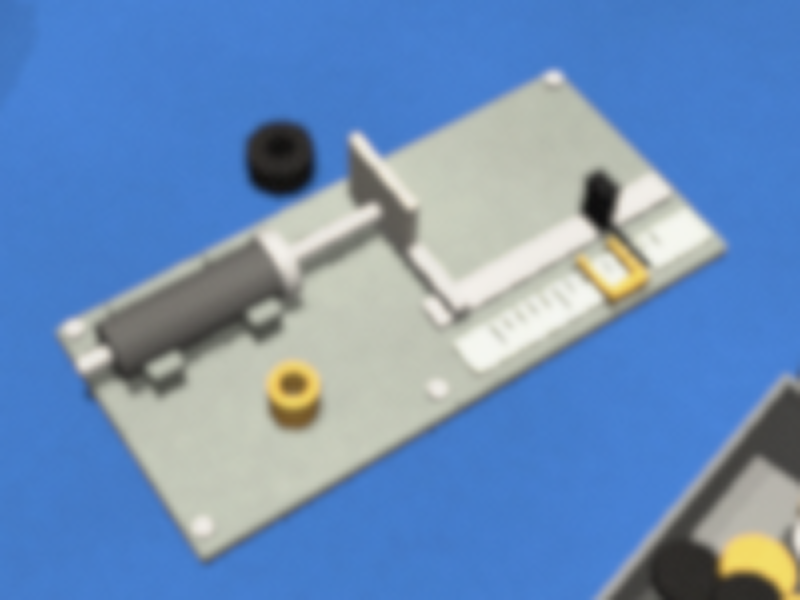

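View pics/b.png

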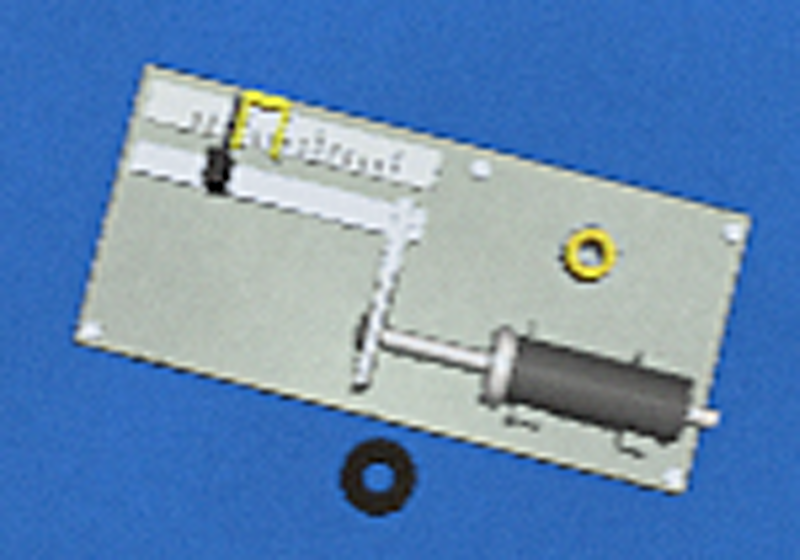

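```bash
cat > h.py <<'E'
import numpy as np,cv2
from scipy.optimize import least_squares
from scipy.spatial.transform import Rotation as Ro
from rig import get_obs,eyes,finder
def own2w(p,P):
    P=np.atleast_2d(np.asarray(P,float)); c,s=np.cos(p[2]),np.sin(p[2])
    return np.c_[p[0]+c*P[:,0]-s*P[:,1],p[1]+s*P[:,0]+c*P[:,1],P[:,2]]
def w2own(p,W):
    W=np.asarray(W,float); c,s=np.cos(p[2]),np.sin(p[2]); d=W[:2]-p[:2]
    return np.array([c*d[0]+s*d[1],-s*d[0]+c*d[1],W[2]])
def proj(n,W):
    c=eyes.get_calibration(n); K=np.array([[c["fx"],0,c["cx"]],[0,c["fy"],c["cy"]],[0,0,1]])
    return cv2.projectPoints(np.atleast_2d(W).astype(float),c["rvec"],c["tvec"],K,None)[0][:,0]
def ray_own(p,n,uv,z):   # pixel -> own coords at height z
    f=lambda q:(proj(n,[[q[0],q[1],z]])[0]-uv)
    r=least_squares(f,[0.6,0]).x
    return w2own(p,[r[0],r[1],z])
E
cat > fit.py <<'E'
from h import *
C=np.array([[135,205,12],[-50,205,12],[-50,-195,12],[135,-195,12]])/1e3
T=np.array([[147,65],[77,343],[683,493],[750,215]])/5.333+[200,130]
S=np.array([[728,246],[555,70],[57,330],[205,560]])/4+[195,180]
# extra points: plate top-edge middle not used
f=lambda p:np.r_[(proj("top",own2w(p,C))-T).ravel(),(proj("scene",own2w(p,C))-S).ravel()]
b=min((least_squares(f,[0.6,0,y]) for y in (0,1.5,3,-1.5)),key=lambda r:r.cost)
p=b.x;print("pose",p,np.degrees(p[2]),"res",b.fun.round(1));np.save("p.npy",p)
t=lambda x,y:np.array([x,y])/5.333+[200,130]
s=lambda x,y:np.array([x,y])/4+[195,180]
print("clip prong ends/corners top",[ray_own(p,"top",t(*q),.024).round(4) for q in ((247,95),(290,102),(237,148),(276,155))])
print("clip corners scene",[ray_own(p,"scene",s(*q),.024).round(4) for q in ((580,258),(612,238),(616,302),(646,278))])
print("pointer top: top",ray_own(p,"top",t(217,165),.061).round(4),"scene",ray_own(p,"scene",s(602,180),.061).round(4))
for n in("gap",):print(own2w(p,np.array([[0,-20,42],[75,180,60],[75,34,61],[0,16,77]])/1e3).round(4))
print("axis +y",own2w(p,[[0,1,0]])[0]-own2w(p,[[0,0,0]])[0])
E
python3 fit.py
```

```text
pose [ 0.53834201 -0.06876714 -0.2530125 ] -14.496548641481525 res [-0.4 -1.4 -0.8 -0.9  0.6 -0.6  0.7 -1.3  0.2 -1.  -0.4 -1.1 -1.3 -0.6
 -0.8 -0.3]
clip prong ends/corners top [array([0.1254, 0.1348, 0.024 ]), array([0.1276, 0.1073, 0.024 ]), array([0.0911, 0.1327, 0.024 ]), array([0.0927, 0.1077, 0.024 ])]
clip corners scene [array([0.0968, 0.109 , 0.024 ]), array([0.096 , 0.1362, 0.024 ]), array([0.1355, 0.1067, 0.024 ]), array([0.132 , 0.1343, 0.024 ])]
pointer top: top [0.0724 0.1384 0.061 ] scene [0.0752 0.1389 0.061 ]
[[ 0.5333 -0.0881  0.042 ]
 [ 0.656   0.0867  0.06  ]
 [ 0.6195 -0.0546  0.061 ]
 [ 0.5423 -0.0533  0.077 ]]
axis +y [0.25032168 0.96816272 0.        ]
```

```bash
python3 -m jog '[2.6,4.2,0,4.8,2.6,4.2,0,4.8,2.6,4.2,0,4.8,2.6,4.2,0,4.8,2.6,4.2,0,4.8,2.6,4.2,0,4.8,2.6,4.2,0,4.8,2.6,4.2,0,4.8,2.6,4.2,0,4.8,2.6,4.2,0,4.8,2.6,4.2,0,4.8,2.6,4.2,0,4.8]' 1 100
```

```text
time_s: 1.9
eef_pos: [0.5149, -0.1334, 0.2583]
tool_rot: [3.134, 0.005, 1.342]
wrist_force: [1.1, -0.9, 0.0]
opening: 0.0
```

```bash
python3 -m jog '[2.8,4.3,0,-1.4,2.8,4.3,0,0,2.8,4.3,-2,0,2.8,4.3,-2,0,2.8,4.3,-2,0,0,0,0,0]'
cat > wr.py <<'E'
from h import *
import sys
p=np.load("p.npy")
o=get_obs();im=eyes.capture("wrist");cv2.imwrite(f"pics/{sys.argv[1]}.png",im)
c=eyes.get_calibration("wrist");T=c["T_tool_cam"]
R=Ro.from_euler("xyz",o["tool_rot"]).as_matrix()
def wr(u,v,z):
    d=np.array([u-c["cx"],v-c["cy"]])/c["fx"];th=np.hypot(*d)
    ray=np.r_[np.sin(th)*d/th,np.cos(th)]
    ray=R@T[:3,:3]@ray; org=o["eef_pos"]+R@T[:3,3]
    return w2own(p,org+ray*(z-org[2])/ray[2])
np.savez(f"pics/{sys.argv[1]}.npz",pos=o["eef_pos"],rot=o["tool_rot"])
print("tcp",o["eef_pos"].round(4),"own",w2own(p,o["eef_pos"]).round(4),"yaw",np.degrees(o["tool_rot"][2]).round(1),"F",o["wrist_force"].round(1))
for t,z in (("pointer",.061),("clip",.024),("plate",.077)):
    for d in finder.outline_of("wrist",t)[:1]:
        ys,xs=np.nonzero(d["pixels"]);print(t,d["confidence"],d["rect"],"centroid own",wr(xs.mean(),ys.mean(),z).round(4))
E
python3 wr.py w1
```

```text
time_s: 2.5
eef_pos: [0.647, 0.0753, 0.2049]
tool_rot: [3.129, 0.001, 1.325]
wrist_force: [-0.2, 0.8, 0.2]
opening: -0.0
tcp [0.647  0.0753 0.2049] own [0.0692 0.1666 0.2049] yaw 75.9 F [-0.2  0.8  0.2]
pointer 0.78 [267.1, 205.4, 65.8, 33.4] centroid own [0.0796 0.1477 0.061 ]
clip 0.66 [297.2, 216.8, 41.7, 32.5] centroid own [0.1149 0.1193 0.024 ]
plate 0.56 [159.3, 143.0, 180.0, 221.5] centroid own [0.0442 0.1568 0.077 ]
```

View pics/w1.png

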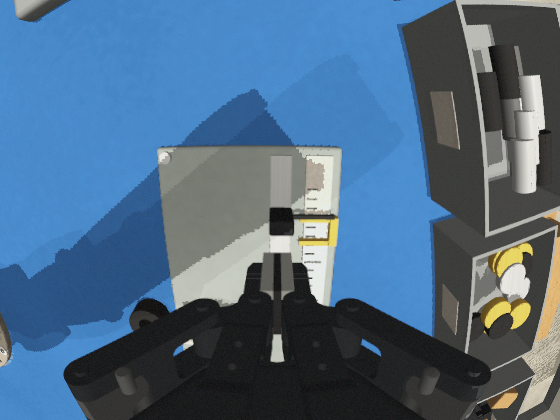

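```bash
cat > px.py <<'E'
from h import *
import sys,json
p=np.load("p.npy");z=np.load(f"pics/{sys.argv[1]}.npz");c=eyes.get_calibration("wrist");T=c["T_tool_cam"]
R=Ro.from_euler("xyz",z["rot"]).as_matrix()
for u,v,h in json.loads(sys.argv[2]):
    d=np.array([u-c["cx"],v-c["cy"]])/c["fx"];th=np.hypot(*d)
    ray=R@T[:3,:3]@np.r_[np.sin(th)*d/th,np.cos(th)]; org=z["pos"]+R@T[:3,3]
    print(u,v,w2own(p,org+ray*(h-org[2])/ray[2]).round(4))
print("cam own",w2own(p,org).round(3),"tilt",(R@T[:3,2]).round(2))
E
python3 px.py w1 '[[160,148,0.012],[341,148,0.012],[282,213,0.061],[325,216,0.031],[318,223,0.024],[318,242,0.024]]'
python3 - <<'E'
import cv2
a=cv2.imread("pics/w1.png")[140:290,230:380];cv2.imwrite("pics/w1c.png",cv2.resize(a,None,fx=4,fy=4,interpolation=cv2.INTER_CUBIC))
E
```

```text
160 148 [-0.0468  0.2044  0.012 ]
341 148 [0.1321 0.2038 0.012 ]
282 213 [0.0739 0.1538 0.061 ]
325 216 [0.1162 0.1405 0.031 ]
318 223 [0.1108 0.1306 0.024 ]
318 242 [0.112 0.11  0.024]
cam own [0.066 0.245 0.323] tilt [-0.06 -0.3  -0.95]
```

View pics/w1c.png

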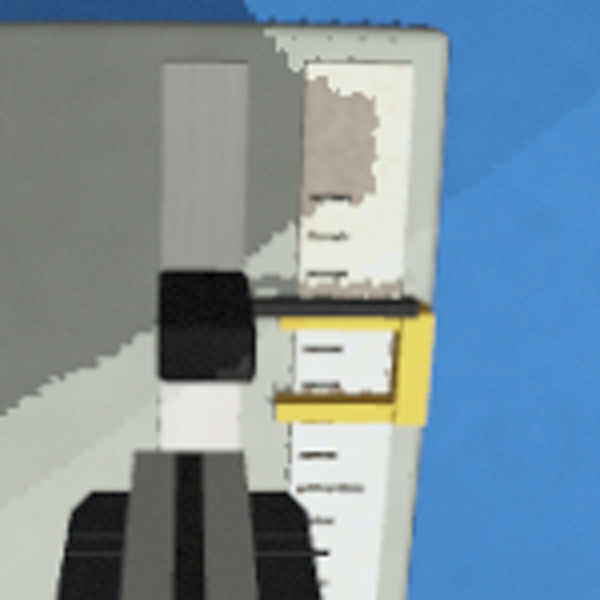

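```bash
python3 -m jog '[1.0,1.4,0,-0.4,0,0,-4,0,0,0,-4,0,0,0,-4,0,0,0,-2,0,0,0,0,0]'; python3 -c "
from h import *
print(w2own(np.load('p.npy'),get_obs()['eef_pos']).round(4))"
```

```text
time_s: 3.3
eef_pos: [0.6601, 0.0761, 0.0703]
tool_rot: [3.114, 0.003, 1.299]
wrist_force: [0.2, -0.4, 1.0]
opening: 0.0
[0.0817 0.1707 0.0703]
```

```bash
python3 -m jog '[-0.9,-1.3,0,0.5,-0.5,-1.5,0,0.5,-0.4,-1.5,0,0,-0.4,-1.5,0,0,-0.4,-1.5,0,0,-0.4,-1.5,0,0]'; python3 -c "
from h import *
print(w2own(np.load('p.npy'),get_obs()['eef_pos']).round(4))"
```

```text
time_s: 3.9
eef_pos: [0.6306, -0.019, 0.0767]
tool_rot: [3.107, 0.001, 1.316]
wrist_force: [0.8, 1.6, -0.9]
opening: -0.0
[0.0768 0.0713 0.0767]
```

```bash
python3 -m jog '[-0.25,-0.7,-0.7,0,-0.2,-0.5,-0.3,0,-0.1,-0.3,0,0,-0.05,-0.2,0,0,0,0,0,0]'; python3 -c "
from h import *
o=get_obs();print(w2own(np.load('p.npy'),o['eef_pos']).round(4),o['wrist_force'],o['tool_rot'])"
```

```text
time_s: 4.4
eef_pos: [0.6251, -0.0367, 0.0664]
tool_rot: [3.104, -0.003, 1.315]
wrist_force: [-0.6, -0.4, -0.3]
opening: -0.0001
[0.076  0.0528 0.0664] [-0.55577864 -0.35281411 -0.32903258] [ 3.10446132 -0.00347851  1.31535421]
```

```bash
for i in 1; do python3 -m jog '[-0.05,-0.2,0,0,-0.05,-0.2,0,0,-0.05,-0.2,0,0]'; done; python3 wr.py w2
```

```text
time_s: 4.7
eef_pos: [0.6247, -0.0376, 0.0664]
tool_rot: [3.104, -0.009, 1.32]
wrist_force: [2.7, 9.7, -1.1]
opening: 0.0
tcp [ 0.6247 -0.0376  0.0664] own [0.0758 0.0517 0.0664] yaw 75.7 F [ 2.7  9.7 -1.1]
pointer 0.95 [310.2, 276.0, 53.3, 15.8] centroid own [0.102  0.0531 0.061 ]
clip 0.78 [310.4, 91.4, 72.7, 62.3] centroid own [0.1153 0.1211 0.024 ]
plate 0.62 [61.2, 285.7, 182.5, 68.2] centroid own [0.0114 0.047  0.077 ]
```

View pics/w2.png

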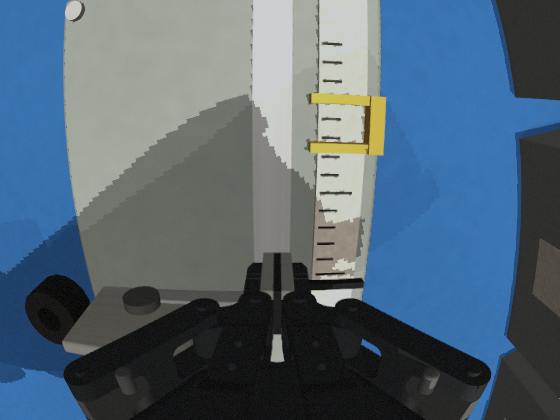

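```bash
python3 px.py w2 '[[340,104,0.024],[340,143,0.024],[340,95,0.024],[340,152,0.024],[345,283,0.031],[75,10,0.012],[341,133,0.016]]'
python3 -m jog '[0.2,0.5,1,0,0.2,0.8,5,0,0,0,4,0]'; python3 -c "
from h import *
o=get_obs();p=np.load('p.npy');print(w2own(p,o['eef_pos']).round(4),own2w(p,[[0,-.022,.075]]))"
```

```text
340 104 [0.1072 0.1312 0.024 ]
340 143 [0.1077 0.1114 0.024 ]
340 95 [0.1071 0.1357 0.024 ]
340 152 [0.1079 0.1068 0.024 ]
345 283 [0.1141 0.035  0.031 ]
75 10 [-0.0424  0.1962  0.012 ]
341 133 [0.11   0.1159 0.016 ]
cam own [0.07  0.129 0.185] tilt [-0.04 -0.3  -0.95]
time_s: 5.2
eef_pos: [0.6254, -0.0235, 0.1639]
tool_rot: [3.114, -0.006, 1.322]
wrist_force: [-0.0, -0.5, 0.8]
opening: 0.0003
[0.0729 0.0657 0.1639] [[ 0.53283493 -0.09006672  0.075     ]]
```

```bash
python3 -m jog '[-3.1,-2.2,0,0,-3.1,-2.2,0,0,-3,-2.2,0,0,0,0,0,0]'; python3 -c "
from h import *
o=get_obs();p=np.load('p.npy');print(w2own(p,o['eef_pos']).round(4))"
```

```text
time_s: 5.6
eef_pos: [0.5334, -0.0898, 0.1718]
tool_rot: [3.105, -0.007, 1.325]
wrist_force: [0.2, 0.4, -0.4]
opening: -0.0001
[ 0.0005 -0.0216  0.1718]
```

Lined up over the gap; descend to TCP z≈0.075 (tip at 50 mm).

```bash
python3 -m jog '[0,0,-4,0,0,0,-3,0,0,0,-1.5,0,0,0,-0.5,0,0,0,0,0]'; python3 wr.py w3
```

```text
time_s: 6.1
eef_pos: [0.535, -0.091, 0.0828]
tool_rot: [3.099, -0.005, 1.323]
wrist_force: [0.8, -0.5, -0.3]
opening: 0.0002
tcp [ 0.535  -0.091   0.0828] own [ 0.0023 -0.0224  0.0828] yaw 75.8 F [ 0.8 -0.5 -0.3]
pointer 0.92 [377.3, 134.6, 95.3, 40.0] centroid own [0.067  0.0358 0.061 ]
clip 0.92 [423.7, 0.1, 55.5, 45.4] centroid own [0.1154 0.1152 0.024 ]
plate 0.69 [184.8, 152.7, 236.3, 106.1] centroid own [0.0043 0.024  0.077 ]
```

View pics/w3.png

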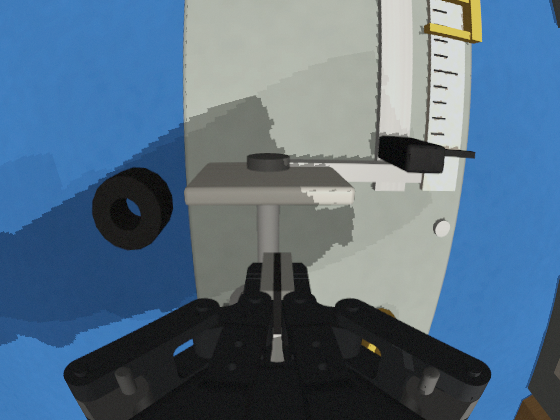

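```bash
python3 -m jog '[0.1,0.4,-0.7,0,0.15,0.8,-0.2,0,0.15,0.8,0,0,0.1,0.3,0,0,0.05,0.2,0,0]'
cat > s.py <<'E'
from h import *
o=get_obs();p=np.load('p.npy');q=w2own(p,o['eef_pos']);q0=p[2]
f=o['wrist_force'];print("own",q.round(4),"F own y",round(-np.sin(q0)*f[0]+np.cos(q0)*f[1],2),"Fz",f[2].round(2),"rot",o["tool_rot"].round(3))
E
python3 s.py
```

```text
time_s: 6.8
eef_pos: [0.5426, -0.064, 0.076]
tool_rot: [3.094, -0.005, 1.323]
wrist_force: [-0.4, -3.4, -0.2]
opening: 0.0001
own [0.0029 0.0057 0.076 ] F own y -3.43 Fz -0.16 rot [ 3.094 -0.005  1.323]
```

```bash
python3 -m jog '[0.15,0.5,0,0,0.2,0.8,0,0,0.2,0.8,0,0,0.25,0.9,0,0,0.2,0.9,-0.1,0,0.2,0.9,-0.1,0,0.2,0.9,0,0,0.1,0.5,0,0,0,0,0,0]'; python3 s.py
```

```text
time_s: 7.7
eef_pos: [0.5568, -0.0091, 0.0744]
tool_rot: [3.095, 0.007, 1.313]
wrist_force: [-2.8, -7.5, 4.3]
opening: 0.0003
own [0.003  0.0624 0.0744] F own y -7.96 Fz 4.29 rot [3.095 0.007 1.313]
```

```bash
python3 -m jog '[0.15,0.6,0,0,0.15,0.6,0,0,0.15,0.6,0,0,0.15,0.6,0,0,0.1,0.5,0,0,0.1,0.4,0,0,0,0,0,0]'; python3 s.py
```

```text
time_s: 8.4
eef_pos: [0.5627, 0.0135, 0.0744]
tool_rot: [3.098, 0.023, 1.301]
wrist_force: [-3.3, -7.7, 5.0]
opening: 0.0002
own [0.003  0.0858 0.0744] F own y -8.25 Fz 4.98 rot [3.098 0.023 1.301]
```

```bash
python3 -m jog '[0.1,0.4,0,0.3,0.1,0.4,0,0.3,0.05,0.2,0,0,0,0,0,0]'; python3 s.py;python3 wr.py w4
```

```text
time_s: 8.8
eef_pos: [0.5636, 0.0168, 0.0745]
tool_rot: [3.1, 0.032, 1.305]
wrist_force: [-3.3, -9.2, 6.1]
opening: 0.0002
own [0.003  0.0892 0.0745] F own y -9.79 Fz 6.08 rot [3.1   0.032 1.305]
tcp [0.5636 0.0168 0.0745] own [0.003  0.0892 0.0745] yaw 74.8 F [-3.3 -9.2  6.1]
pointer 0.62 [426.0, 158.0, 57.3, 55.0] centroid own [0.0892 0.1365 0.061 ]
clip 0.68 [426.3, 157.9, 58.1, 55.8] centroid own [0.1156 0.1262 0.024 ]
plate 0.69 [184.1, 205.0, 217.2, 158.2] centroid own [0.0031 0.1155 0.077 ]
```

View pics/w4.png

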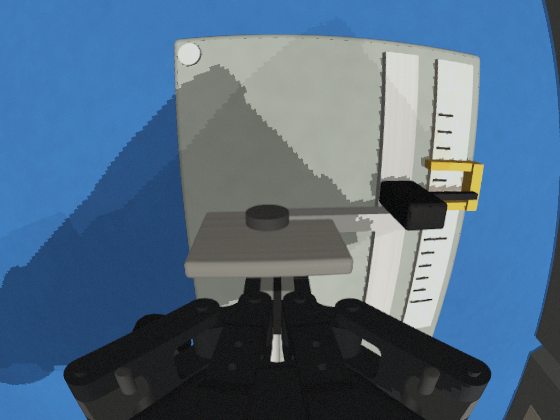

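```bash
python3 px.py w4 '[[460,194,0.031],[445,169,0.024],[445,161,0.024],[460,209,0.024],[190,54,0.012],[482,165,0.024],[477,209,0.024]]'
python3 - <<'E'
import cv2
a=cv2.imread("pics/w4.png")[140:230,370:500];cv2.imwrite("pics/w4c.png",cv2.resize(a,None,fx=6,fy=6,interpolation=cv2.INTER_CUBIC))
E
```

```text
460 194 [0.1117 0.1189 0.031 ]
445 169 [0.1029 0.1321 0.024 ]
445 161 [0.1022 0.1369 0.024 ]
460 209 [0.1187 0.1067 0.024 ]
190 54 [-0.0414  0.1952  0.012 ]
482 165 [0.1311 0.1353 0.024 ]
477 209 [0.1329 0.1063 0.024 ]
cam own [-0.002  0.171  0.19 ] tilt [-0.05 -0.34 -0.94]
```

View pics/w4c.png

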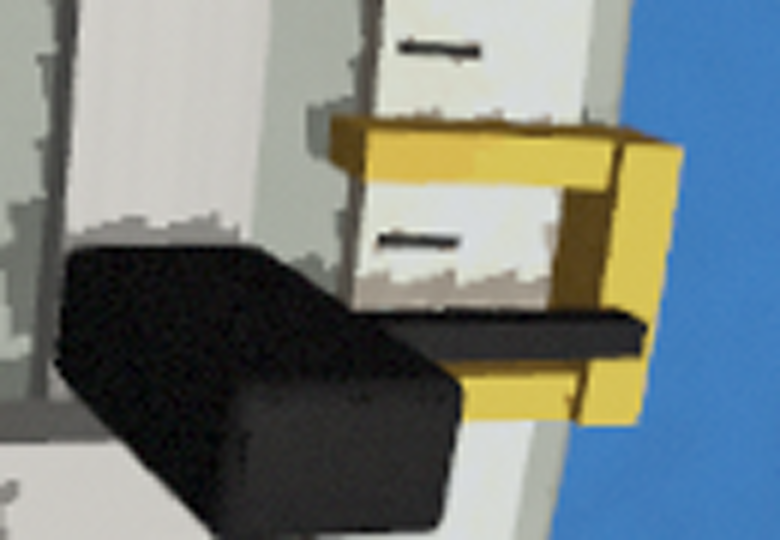

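```bash
python3 -m jog '[0.1,0.4,0,0.3,0.05,0.2,0,0,0,0,0,0]'; python3 s.py
```

```text
time_s: 9.3
eef_pos: [0.5638, 0.0176, 0.0746]
tool_rot: [3.102, 0.04, 1.306]
wrist_force: [-2.7, -9.5, 4.0]
opening: -0.0001
own [0.003  0.09   0.0746] F own y -9.87 Fz 4.01 rot [3.102 0.04  1.306]
```

```bash
python3 -m jog '[0.15,0.6,0,0.3,0.15,0.5,0,0,0.1,0.4,0,0]'; python3 s.py
```

```text
time_s: 9.6
eef_pos: [0.5662, 0.0267, 0.0747]
tool_rot: [3.104, 0.048, 1.305]
wrist_force: [-4.3, -9.9, 7.2]
opening: -0.0003
own [0.0031 0.0994 0.0747] F own y -10.61 Fz 7.19 rot [3.104 0.048 1.305]
```

```bash
python3 -m jog '[0,0,0,0,-0.02,-0.1,0,0]'; python3 s.py;python3 wr.py w5
python3 - <<'E'
import cv2
a=cv2.imread("pics/w5.png")[140:230,370:500];cv2.imwrite("pics/w5c.png",cv2.resize(a,None,fx=6,fy=6,interpolation=cv2.INTER_CUBIC))
E
```

```text
time_s: 9.8
eef_pos: [0.5652, 0.0229, 0.0747]
tool_rot: [3.105, 0.053, 1.302]
wrist_force: [-3.9, -9.0, 4.9]
opening: -0.0002
own [0.0031 0.0955 0.0747] F own y -9.72 Fz 4.93 rot [3.105 0.053 1.302]
tcp [0.5652 0.0229 0.0747] own [0.0031 0.0955 0.0747] yaw 74.6 F [-3.9 -9.   4.9]
pointer 0.55 [380.0, 174.3, 101.1, 50.4] centroid own [0.0671 0.1333 0.061 ]
clip 0.57 [424.3, 165.9, 61.5, 53.7] centroid own [0.1152 0.1251 0.024 ]
```

View pics/w5c.png

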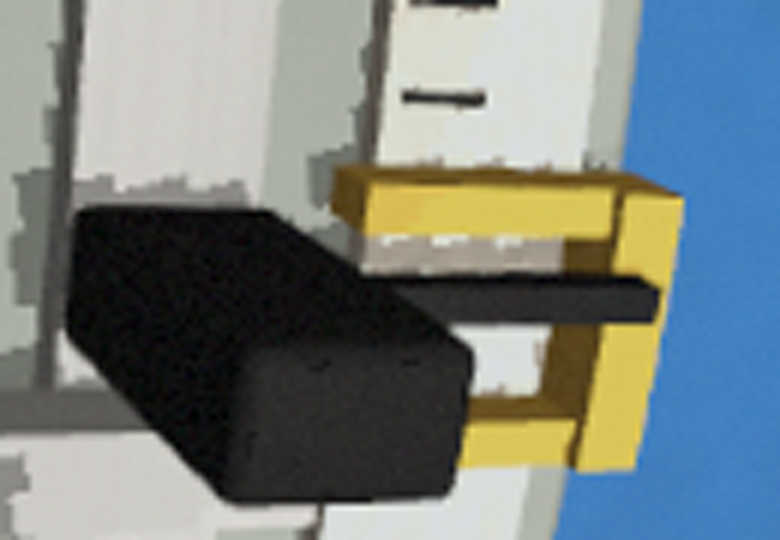

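```bash
python3 px.py w5 '[[460,186,0.031],[460,188.5,0.031],[445,178.5,0.024],[462,210,0.024],[462,217.5,0.024],[445,171,0.024]]'
```

```text
460 186 [0.1099 0.1291 0.031 ]
460 188.5 [0.1102 0.1276 0.031 ]
445 178.5 [0.1029 0.1316 0.024 ]
462 210 [0.1197 0.1111 0.024 ]
462 217.5 [0.1209 0.106  0.024 ]
445 171 [0.1022 0.1361 0.024 ]
cam own [-0.001  0.18   0.188] tilt [-0.06 -0.35 -0.93]
```

The needle ended 7 mm beyond the clip's middle. That's inside the band but too marginal, and there is plenty of time. I'll ease the plate home, zero the pointer again and pull again.

```bash
python3 -m jog '[-0.1,-0.4,0,0,-0.2,-0.7,0,0,-0.2,-0.7,0,0,-0.2,-0.7,0,0,-0.2,-0.7,0,0,-0.2,-0.7,0,0,-0.2,-0.7,0,0,-0.2,-0.7,0,0,-0.2,-0.7,0,0]'; python3 s.py
```

```text
time_s: 10.9
eef_pos: [0.5459, -0.0494, 0.075]
tool_rot: [3.107, 0.066, 1.292]
wrist_force: [-0.2, -4.3, -0.5]
opening: 0.0002
own [0.0025 0.0207 0.075 ] F own y -4.18 Fz -0.54 rot [3.107 0.066 1.292]
```

```bash
python3 -m jog '[-0.1,-0.5,0,0,-0.1,-0.5,0,0,-0.1,-0.5,0,0,-0.15,-0.7,0,0,-0.2,-0.9,0,0,-0.2,-0.8,0,0,0,0,2,0,0,0,4,0,0,0,4,0,0,0,0,0]'; python3 s.py; python3 -c "
from h import *
p=np.load('p.npy');print(own2w(p,[[.076,.172,.066]]),get_obs()['eef_pos'])"
```

```text
time_s: 11.9
eef_pos: [0.5354, -0.0928, 0.1775]
tool_rot: [3.11, 0.066, 1.292]
wrist_force: [1.4, 0.7, 0.3]
opening: -0.0002
own [ 0.0031 -0.024   0.1775] F own y 1.03 Fz 0.34 rot [3.11  0.066 1.292]
[[0.65497771 0.0787324  0.066     ]] [ 0.53537252 -0.09280319  0.1774665 ]
```

```bash
python3 -m jog '[2.4,3.4,0,0.3,2.4,3.4,0,0.3,2.4,3.4,0,0.3,2.4,3.4,0,0,2.4,3.4,0,0,0,0,0,0]'; python3 s.py
```

```text
time_s: 12.5
eef_pos: [0.6586, 0.0791, 0.1779]
tool_rot: [3.106, 0.066, 1.301]
wrist_force: [-0.2, 0.7, 0.3]
opening: -0.0002
own [0.0794 0.1732 0.1779] F own y 0.58 Fz 0.34 rot [3.106 0.066 1.301]
```

```bash
python3 -m jog '[-0.3,0.1,-4,0,0,0,-4,0,0,0,-2.5,0,0,0,-0.8,0,-0.3,-1.2,0,0.5,-0.4,-1.5,-0.2,0.5,-0.4,-1.5,-0.2,0,-0.4,-1.5,-0.2,0,-0.4,-1.5,-0.2,0]'; python3 s.py
```

```text
time_s: 13.4
eef_pos: [0.6372, 0.0031, 0.0561]
tool_rot: [3.101, 0.062, 1.323]
wrist_force: [0.5, 3.2, 1.0]
opening: -0.0005
own [0.0777 0.0943 0.0561] F own y 3.19 Fz 0.98 rot [3.101 0.062 1.323]
```

```bash
python3 -m jog '[-0.3,-1.2,0.4,0,-0.3,-1.2,0.2,0,-0.25,-0.9,0.2,0,-0.1,-0.4,0,0,-0.1,-0.2,0,0,-0.05,-0.2,0,0]'; python3 s.py
```

```text
time_s: 14.0
eef_pos: [0.627, -0.0372, 0.0664]
tool_rot: [3.096, 0.051, 1.324]
wrist_force: [2.7, 8.6, -6.1]
opening: 0.0004
own [0.0779 0.0528 0.0664] F own y 8.97 Fz -6.13 rot [3.096 0.051 1.324]
```

```bash
python3 -m jog '[0.2,0.6,0.6,0,0.2,0.6,4,0,0,0,5,0,-3,-2.4,0,0,-3,-2.4,0,0,-3.2,-2.4,0,0,0,0,0,0]'; python3 s.py
```

```text
time_s: 14.7
eef_pos: [0.5364, -0.0963, 0.1687]
tool_rot: [3.095, 0.052, 1.33]
wrist_force: [-0.1, 0.5, 0.3]
opening: 0.0
own [ 0.005  -0.0271  0.1687] F own y 0.49 Fz 0.32 rot [3.095 0.052 1.33 ]
```

```bash
python3 -m jog '[-0.3,0.2,-4,0,0,0,-3,0,0,0,-1.5,0,0,0,-0.7,0,0.1,0.5,-0.1,0,0.2,0.8,0,0,0.2,0.7,0,0,0.1,0.5,0,0,0.05,0.2,0,0]'; python3 s.py
```

```text
time_s: 15.6
eef_pos: [0.5438, -0.0656, 0.08]
tool_rot: [3.085, 0.052, 1.328]
wrist_force: [0.0, 0.1, 0.4]
opening: 0.0002
own [0.0044 0.0045 0.08  ] F own y 0.15 Fz 0.45 rot [3.085 0.052 1.328]
```

```bash
python3 -m jog '[0.15,0.5,-0.4,0,0.2,0.8,-0.2,0,0.2,0.8,0,0,0.25,0.9,0,0,0.2,0.9,0,0,0.2,0.9,0,0,0.2,0.9,0,0,0.2,0.9,0,0,0.2,0.7,0,0,0.1,0.4,0,0,0,0,0,0]'; python3 s.py
```

```text
time_s: 16.7
eef_pos: [0.5625, 0.0026, 0.0743]
tool_rot: [3.084, 0.07, 1.314]
wrist_force: [-3.7, -8.2, 6.5]
opening: -0.0001
own [0.0056 0.0751 0.0743] F own y -8.89 Fz 6.53 rot [3.084 0.07  1.314]
```

```bash
python3 -m jog '[0.1,0.5,0,0.3,0.1,0.5,0,0.3,0.1,0.5,0,0]'; python3 s.py; python3 -m jog '[0.1,0.35,0,0]'; python3 s.py
```

```text
time_s: 17.0
eef_pos: [0.5652, 0.0124, 0.0743]
tool_rot: [3.084, 0.077, 1.319]
wrist_force: [-1.8, -10.4, 7.2]
opening: -0.0002
own [0.0056 0.0853 0.0743] F own y -10.54 Fz 7.15 rot [3.084 0.077 1.319]
time_s: 17.1
eef_pos: [0.5658, 0.0145, 0.0743]
tool_rot: [3.084, 0.079, 1.317]
wrist_force: [-5.8, -9.0, 7.7]
opening: 0.0002
own [0.0057 0.0875 0.0743] F own y -10.18 Fz 7.68 rot [3.084 0.079 1.317]
```

```bash
python3 -m jog '[0.1,0.35,0,0]'; python3 s.py; python3 wr.py w6
python3 - <<'E'
import cv2
a=cv2.imread("pics/w6.png")[140:230,370:500];cv2.imwrite("pics/w6c.png",cv2.resize(a,None,fx=6,fy=6,interpolation=cv2.INTER_CUBIC))
E
```

```text
time_s: 17.2
eef_pos: [0.5663, 0.0163, 0.0742]
tool_rot: [3.085, 0.082, 1.316]
wrist_force: [-5.3, -9.7, 7.8]
opening: -0.0001
own [0.0058 0.0893 0.0742] F own y -10.66 Fz 7.79 rot [3.085 0.082 1.316]
tcp [0.5663 0.0163 0.0742] own [0.0058 0.0893 0.0742] yaw 75.4 F [-5.3 -9.7  7.8]
pointer 0.66 [371.6, 176.4, 99.5, 57.4] centroid own [0.0669 0.1242 0.061 ]
clip 0.83 [421.1, 156.9, 61.9, 52.9] centroid own [0.1146 0.1267 0.024 ]
plate 0.78 [175.4, 200.8, 221.2, 160.5] centroid own [0.0028 0.1178 0.077 ]
```

View pics/w6c.png

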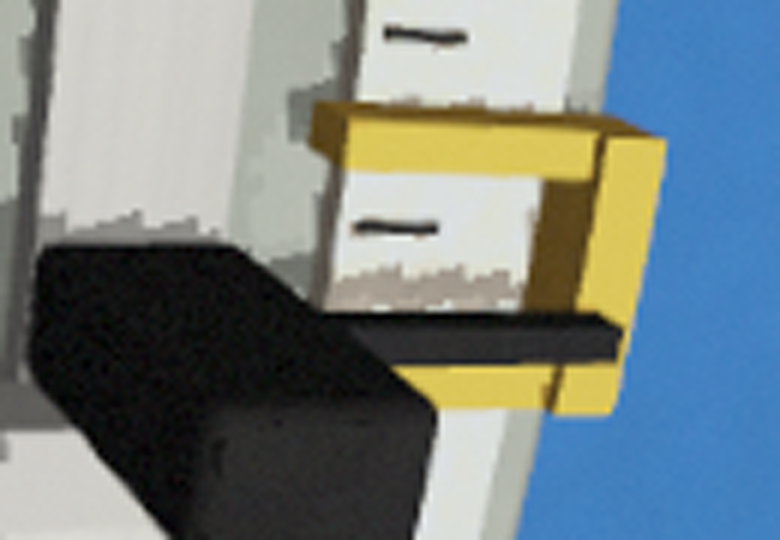

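```bash
echo w6; python3 px.py w6 '[[453,195.2,0.031],[453,200.2,0.031],[440,169,0.024],[440,160,0.024],[457,208.3,0.024]]'; echo w5;python3 px.py w5 '[[460,188.5,0.031],[460,193.5,0.031]]'
```

```text
w6
453 195.2 [0.1096 0.1174 0.031 ]
453 200.2 [0.1103 0.1142 0.031 ]
440 169 [0.1017 0.131  0.024 ]
440 160 [0.1008 0.1364 0.024 ]
457 208.3 [0.1199 0.1059 0.024 ]
cam own [-0.002  0.177  0.185] tilt [-0.05 -0.38 -0.92]
w5
460 188.5 [0.1102 0.1276 0.031 ]
460 193.5 [0.1108 0.1245 0.031 ]
cam own [-0.001  0.18   0.188] tilt [-0.06 -0.35 -0.93]
```

```bash
python3 -m jog '[0.1,0.35,0,0,0.1,0.35,0,0]'; python3 s.py
```

```text
time_s: 17.6
eef_pos: [0.5672, 0.0198, 0.074]
tool_rot: [3.086, 0.087, 1.312]
wrist_force: [-5.7, -9.2, 8.2]
opening: -0.0001
own [0.0058 0.0929 0.074 ] F own y -10.3 Fz 8.23 rot [3.086 0.087 1.312]
```

```bash
python3 -m jog '[0.05,0.25,0,0.2,0.05,0.15,0,0.2,0.05,0.15,0,0.2,0.05,0.15,0,0.2,0.05,0.15,0,0]'; python3 s.py
```

```text
time_s: 18.1
eef_pos: [0.5676, 0.0203, 0.0738]
tool_rot: [3.089, 0.1, 1.318]
wrist_force: [-5.2, -8.6, 8.1]
opening: 0.0001
own [0.006  0.0935 0.0738] F own y -9.65 Fz 8.11 rot [3.089 0.1   1.318]
```

Stable; hold another 0.8 s and check.

```bash
python3 -m jog '[0.05,0.15,0,0.1,0.05,0.15,0,0.1,0.05,0.15,0,0.1,0.05,0.15,0,0,0.05,0.15,0,0,0.05,0.15,0,0,0.05,0.15,0,0,0.05,0.15,0,0]'; python3 s.py; python3 wr.py w7;  python3 - <<'E'
import cv2
a=cv2.imread("pics/w7.png")[140:230,370:500];cv2.imwrite("pics/w7c.png",cv2.resize(a,None,fx=6,fy=6,interpolation=cv2.INTER_CUBIC))
E
```

```text
time_s: 18.9
eef_pos: [0.5675, 0.0194, 0.0734]
tool_rot: [3.093, 0.121, 1.31]
wrist_force: [-4.5, -8.6, 8.0]
opening: -0.0001
own [0.0062 0.0927 0.0734] F own y -9.47 Fz 7.99 rot [3.093 0.121 1.31 ]
tcp [0.5675 0.0194 0.0734] own [0.0062 0.0927 0.0734] yaw 75.1 F [-4.5 -8.6  8. ]
pointer 0.89 [375.7, 174.8, 101.0, 59.3] centroid own [0.0667 0.1295 0.061 ]
clip 0.93 [424.6, 158.0, 59.5, 56.3] centroid own [0.1148 0.1261 0.024 ]
plate 0.78 [176.6, 197.7, 218.9, 162.7] centroid own [0.003  0.1227 0.077 ]
```

View pics/w7c.png

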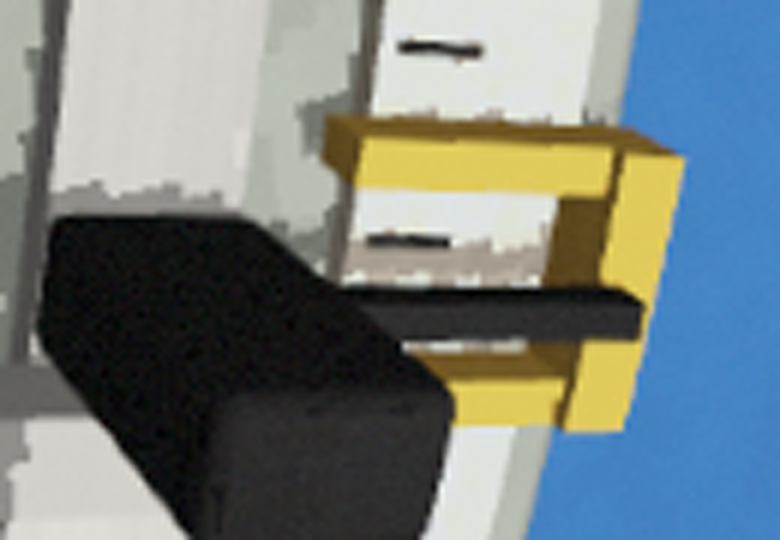

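```bash
python3 px.py w7 '[[455,191.3,0.031],[455,196.5,0.031],[443,171.5,0.024],[460,203,0.024],[460,211,0.024]]'
```

```text
455 191.3 [0.1086 0.1219 0.031 ]
455 196.5 [0.1094 0.1187 0.031 ]
443 171.5 [0.1022 0.1313 0.024 ]
460 203 [0.1196 0.1113 0.024 ]
460 211 [0.121  0.1058 0.024 ]
cam own [-0.     0.184  0.181] tilt [-0.06 -0.42 -0.91]
```

The needle is within about 1 mm of the clip's middle and has been held there over a second. Next I ease the plate home.

```bash
python3 -m jog '[-0.1,-0.4,0,0,-0.2,-0.7,0,0,-0.2,-0.7,0,0,-0.2,-0.7,0,0,-0.2,-0.7,0,0,-0.2,-0.7,0,0,-0.2,-0.7,0,0,-0.2,-0.7,0,0,-0.2,-0.6,0,0]'; python3 s.py
```

```text
time_s: 20.0
eef_pos: [0.5487, -0.0507, 0.0736]
tool_rot: [3.093, 0.135, 1.3]
wrist_force: [1.4, -5.3, 1.9]
opening: -0.0
own [0.0055 0.0201 0.0736] F own y -4.83 Fz 1.91 rot [3.093 0.135 1.3  ]
```

```bash
python3 -m jog '[-0.1,-0.4,0,0,-0.1,-0.4,0,0,-0.1,-0.5,0,0,-0.15,-0.6,0,0,-0.15,-0.6,0,0,-0.2,-0.6,0,0,-0.2,-0.7,0,0]'; python3 s.py
```

```text
time_s: 20.7
eef_pos: [0.5381, -0.0903, 0.0731]
tool_rot: [3.093, 0.135, 1.301]
wrist_force: [0.5, 0.4, 0.6]
opening: 0.0001
own [ 0.0052 -0.0209  0.0731] F own y 0.51 Fz 0.62 rot [3.093 0.135 1.301]
```

```bash
python3 -m jog '[0,0,3,0,0,0,5,0,0,0,5,0,-1,-4,0,0,-1,-4,0,0,-1,-4,0,0,-1,-4,0,0,-1,-4,0,0,0,0,0,0]'; python3 s.py
python3 - <<'E'
from h import *
a=eyes.capture("top");p=np.load("p.npy")
d=finder.outline_of("top","pointer")[:1]
for q in d:
    ys,xs=np.nonzero(q["pixels"]);print(q["confidence"],ray_own(p,"top",np.array([xs.mean(),ys.mean()]),.05))
s=eyes.capture("scene")
A=cv2.resize(a[135:215,205:345],None,fx=5,fy=5,interpolation=cv2.INTER_CUBIC);cv2.imwrite("pics/end_top.png",A)
B=cv2.resize(s[180:330,195:395],None,fx=4,fy=4,interpolation=cv2.INTER_CUBIC);cv2.imwrite("pics/end.png",B)
E
```

```text
time_s: 21.6
eef_pos: [0.4831, -0.2998, 0.2095]
tool_rot: [3.091, 0.135, 1.304]
wrist_force: [-0.1, 1.3, -0.1]
opening: 0.0001
own [ 0.0043 -0.2375  0.2095] F own y 1.2 Fz -0.13 rot [3.091 0.135 1.304]
0.57 [0.07326736 0.12088578 0.05      ]
```

View pics/end_top.png

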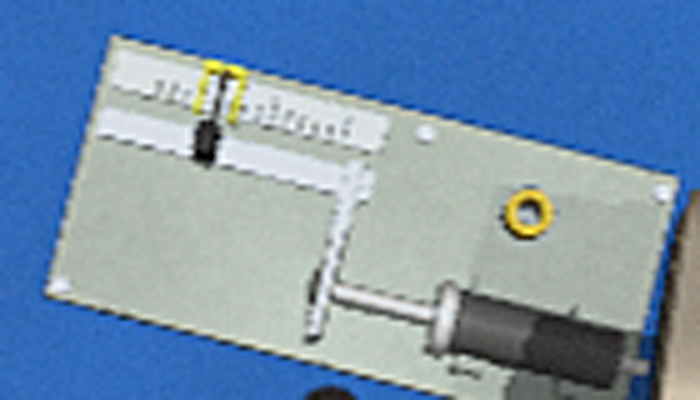

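The top view shows the needle midway between the prongs, the plate home and the robot clear of the tester. I'm handing in.

```bash
python3 -c "
from rig import workorder
print(workorder.job_done())"
```

```text
the job is handed in; nothing more can be done
None
```

The pointer was left standing in the clip with the plate home, and I handed the job in at about 22 s of the 51 s allowed. No verdict came back.

- **First pull, redone:** I slid the pointer to zero and pulled the plate, but the needle overshot to about 5–7 mm past the clip's middle. That was still inside the clip. I eased the plate home, zeroed the pointer again and repeated the pull rather than nudging the pointer into place.
- **Second pull:** I pulled to the clip and held for a bit over 1 s, at about 9.5–10 N against the spring. The wrist camera put the needle about 1 mm short of the clip's middle. I then eased the plate back at about 0.07 m/s and withdrew.
- **Last checks:** The top view showed the needle midway between the prongs, with the network putting the block at own y 0.121 m and the clip's middle at 0.121 m. The plate looked home, the arm was clear and the bush looked in its place.
- **Not confirmed:** The last scene-camera picture was refused because I had reached the 12-picture limit. I did not check the bystanders outside the tester; I saw no sign of contact with any of them.
- **Other errors:** My early needle readings were about 2.5 mm too high because I had picked the needle's side face instead of its top; I corrected this before the final hold. The tool had tilted about 8° by the end, with no visible effect on the result.

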